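# Fit the support bar into the bench stand

## Robot

A 6-joint arm with a two-finger parallel gripper is mounted at the origin on the work surface; the furniture and walls round the work are solid. World frame = base frame: x ahead of the robot, y to its left, z up, the work surface at z = 0. Lengths are in m, angles in degrees, forces in N, time in s.
With the tool pointing down it reaches from about 0.375 to 0.75 m from the base axis. Payload 9 kg.
Tool frame: the origin (TCP) lies where the fingers leave the gripper's body, on its centre line; the fingertips stand 73 mm ahead of it and the grasp point (between the pads) lies 54 mm ahead of it (robot.tip_reach is the distance from the TCP to the fingertips, in m); z points along the fingers, y is the line along which they close (so a half turn about z gives the same grasp; the last joint's range is limited). The gripper opens to 85 mm and grips with 20 to 120 N. Pads are 22 mm wide; open, the fingers measure 114 mm over their backs; the gripper's body (76 mm by 85 mm) begins 54 mm behind the grasp point. The pads swing forward as they close: fully open they stand 13 mm farther back than shut.
Start: joints at [54.276, 5.964, 5.575, 89.605, 0, 77.527], TCP at [0.237, 0.551, 0.304] pointing down, gripper open.
Joint ranges: [-171.21, 171.21], [-48.23, 106.86], [-62.78, 66.21], [-105.2, 120.99], [-86.42, 89.51], [-180, 180]. Speed limits (degrees/s): [127.2, 127.2, 147.25, 180, 180, 180].

## Interface

Orientations are given as [roll, pitch, yaw] about the fixed x, y, z axes, in that order (R = Rz(yaw) Ry(pitch) Rx(roll)).
In Python, from plant import robot gives the robot as it stands. Calls block until the motion is done:
- robot.move_pose(position, orientation): joint-space move of the TCP to a pose.
- robot.line_to(position, vel=0.15, rotation=None, guard=None): straight line of the TCP; rotation=None keeps the orientation; vel is the mean speed in m/s. With guard (N) it stops when the force on the tool has changed by that much, and returns True; else False.
- robot.goto_joints(angles): joint-space move.
- robot.set_gripper(opening): finger opening in m; the grip force is fixed at half the most; returns when the fingers have stopped.
- robot.pause(seconds).
- robot.ik(position, orientation): joint angles nearest the present ones, or None.
- robot.observe(): the state.
- robot.grab_frame(name): name is "scene" or "top" or "wrist"; returns the picture (480x640x3 uint8, blue, green, red); there is no depth.
- robot.get_calibration(name): a dict with "vertical_fov" (degrees; the focal length in pixels is half the picture's height over the tangent of half this angle, whatever the lens; pixels are square), "cx", "cy" (the principal point, pixels), "k1" (the pictures are not rectified: a ray, as slopes to the right and down, at radius r is drawn at 1 + k1 r^2 times it, then the intrinsics apply), "rvec" (rotation vector, rad) and "tvec" (3), from world to camera coordinates, as OpenCV has them. Camera axes: x right, y down, z forward; pixel columns grow to the right and rows downward; lengths in m; the calibration is good to about 2 mm. A picture is of the moment at which its call begins: read the wrist's pose just before it. get_calibration takes no time and is no camera call; for the wrist camera it gives the pose at the moment of the call.
A pose or a line that the arm cannot do raises robot.IKError and nothing moves.
- robot.job_done(): hands the job in; it is judged then, once.
The state is a dict: "time": time; "q": joint angles; "qvel": joint speeds; "joint_torque": joint torques, N m; "tool_pos": TCP position; "tcp_rot": TCP orientation; "ft_force": force on the tool from outside, world axes, zero at the start; "torque": the same for the moment, N m; "gripper_width": finger opening in m; "gripper_force": force on a finger pad.
Only numpy, scipy, OpenCV 4.12 (cv2) and the standard library are available. Lean on these libraries where they do the work, as an engineer would, in place of code of your own. Each camera call takes 0.05 s, during which the arm holds its last target. There are 200 camera calls.

## Task

Take the support bar out of its storage holder and fit it to the small bench stand: pass its thin round end through the eye of the stand and push it home until the square grip butts against the metal boss, then let go. The holder hides the square grip, so draw the bar out by its thin shank, put it down on the bench and take it again by the grip. Leave the loose things around them where they are.

Things in the scene. Friction and masses are not known exactly. Their poses are not given: they have to be found in the camera images.
- bar: support bar, 170 mm, loose, 0.1 kg: black square grip 24 x 24 x 70 mm, then a round steel shank, 12 mm thick, 100 mm long, whose last 10 mm taper to a 4 mm nose. Origin on the axis at the shoulder where grip meets shank; x along the shank to the nose; y, z across the grip's flats. Balance point about 14 mm from the shoulder inside the grip; flat on the bench it lies level, axis 12 mm up.
- bar_tip (a point): end of the bar's nose, on its axis, 100 mm from the shoulder
- rack: storage holder, fixed: grey block 90 long x 58 wide x 50 mm high (from 88 to 138 mm up) on a 24 mm pillar with a round dark foot, 76 mm wide. Origin on the bench under the block's centre. A 30 x 30 mm pocket, 84 mm deep, opens in the block's -x face (x = -45 mm), floor 98 mm up. The bar lies in it level, axis 110 mm up, nose pointing along -x; about 90 mm of shank stick out. Draw it out along -x by 85 mm or more.
- stand: bench stand, fixed: dark foot 110 x 90 x 9 mm (x from -45 to +65 mm), 26 mm pillar, on it an aluminium boss 50 mm long (x from -25 to +25 mm), 44 x 44 mm, with a small black thumb screw on its +y side. Origin on the bench under the pillar; the eye runs along x through the boss, 85 mm up, open at both ends; its -x end faces the robot.
- eye (a point): centre of the eye, midway in the boss (25 mm from either face), 85 mm above the bench. Hole 16 mm in diameter, mouths chamfered by 3 mm, with a thin black rim; x axis along the hole. Bar fully home: shoulder 25 mm from this point, nose 75 mm from it on the other side; let go, the bar sags in the hole by up to 0.1 rad and stays.
- flux_bottle: dropper bottle, 34 mm wide, 105 mm tall, upright; bystander, origin under its centre
- driver_red: screwdriver with a red handle, 162 mm long, lying; bystander
- solder_spool: white spool, 54 mm wide, 42 mm tall; bystander, origin under its centre
- board_blue: blue circuit board, 42 x 55 mm, lying flat; bystander
- tape_roll: dark roll of tape, 55 mm wide, 19 mm tall, lying flat; bystander
- ball_vise: white bench vise, fixed, about 200 mm high, between holder and stand; origin under its foot, foot about 80 mm wide. Behind it stand instruments: up to 200 mm high beyond x = 0.5 m, up to 380 mm beyond x = 0.65 m; a tall monitor stands right of the robot (x < 0.3, y < -0.1) and pegboard hooks overhang beyond y = -0.2. Carry things across at x about 0.4 m, 250 mm up.

How it is judged:
By the outcome, as a careful person would: the job done as asked, in the order asked, and still so for the second after the job is handed in, with the robot touching nothing.
It also fails if it takes over 72 s, if anything falls off the work surface, if the arm or the gripper's body presses on something with over 40 N, if the wrist force passes 120 N, or if a joint passes its speed limit or range.

## Working session

There is one attempt and no reset: what is moved stays moved. The work goes in short steps, each a Python script; the robot and the scene stay as the last script left them, time stands still between calls to the robot, and variables do not carry over. Pictures are saved under pics/ and viewed, at most 10 in all, crops included, and the job is handed in when it is done.

```bash
mkdir -p pics; ls; cat > h.py <<'E'
import numpy as np, cv2
from plant import robot
def cal(n):
    c=robot.get_calibration(n); f=240/np.tan(np.radians(c["vertical_fov"])/2)
    R=cv2.Rodrigues(np.array(c["rvec"],float))[0]; return c,f,R,np.array(c["tvec"],float).ravel()
def ray(C,uv):
    c,f,R,t=C
    d=np.array([(uv[0]-c["cx"])/f,(uv[1]-c["cy"])/f]); s=d.copy()
    for _ in range(30): s=d/(1+c["k1"]*(s@s))
    return -R.T@t, R.T@np.array([s[0],s[1],1])
def at_z(C,uv,z):
    o,d=ray(C,uv); return o+d*(z-o[2])/d[2]
def proj(C,P):
    c,f,R,t=C; p=R@np.asarray(P,float)+t; s=p[:2]/p[2]; s=s*(1+c["k1"]*(s@s)); return np.array([c["cx"],c["cy"]])+f*s
def tri(obs):
    A=np.zeros((3,3));b=np.zeros(3)
    for C,uv in obs:
        o,d=ray(C,uv); d=d/np.linalg.norm(d); M=np.eye(3)-np.outer(d,d); A+=M;b+=M@o
    X=np.linalg.solve(A,b); return X,[np.round(proj(C,X)-uv,1) for C,uv in obs]
def crop(img,x,y,w,h,k,name): cv2.imwrite("pics/"+name,cv2.resize(img[y:y+h,x:x+w],None,fx=k,fy=k,interpolation=cv2.INTER_CUBIC))
E
python3 - <<'E'
from h import *
for n in("scene","top"):
    cv2.imwrite(f"pics/{n}0.png",robot.grab_frame(n)); C=cal(n); print(n,C[0],-C[2].T@C[3])
E
```

```text
pics
scene {'vertical_fov': 45.019327986013636, 'cx': 326.16595225660785, 'cy': 243.84198508317814, 'k1': -0.19246509521777105, 'rvec': array([ 0.67389506, -2.3067953 ,  1.52799681]), 'tvec': array([0.46622842, 0.18196991, 1.22385792])} [-0.15599551  1.14499544  0.64262046]
top {'vertical_fov': 57.260180118310025, 'cx': 320.2675964108878, 'cy': 238.2330678489451, 'k1': -0.07549826209158521, 'rvec': array([ 2.16657574, -2.16284919,  0.15525437]), 'tvec': array([0.07071304, 0.50017751, 1.05947581])} [0.36347121 0.09065404 1.11235668]
```

View pics/scene0.png

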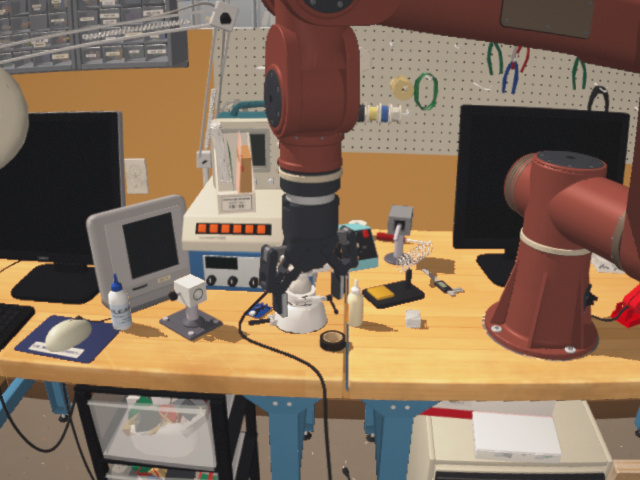

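View pics/top0.png

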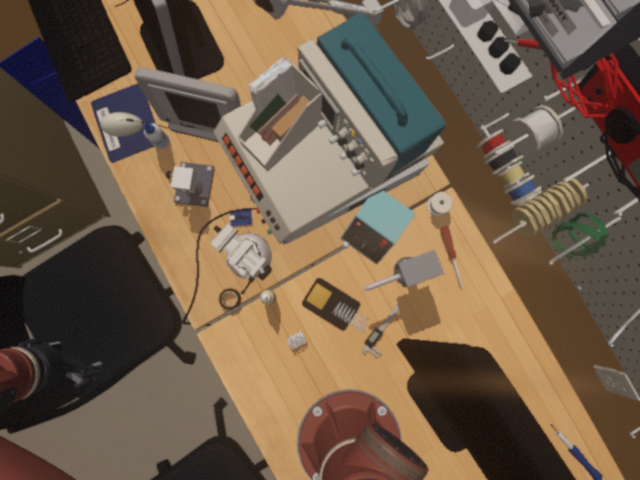

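The scene view shows the stand at about (190,310) and the rack at about (400,235). In the top view the stand is at (190,183) and the rack with its bar at (405,272). I'll enlarge all four areas.

```bash
python3 - <<'E'
from h import *
t=cv2.imread("pics/top0.png"); s=cv2.imread("pics/scene0.png")
def k(im,x,y): return cv2.resize(im[y:y+75,x:x+100],None,fx=4,fy=4,interpolation=cv2.INTER_CUBIC)
m=np.vstack([np.hstack([k(t,355,235),k(t,145,150)]),np.hstack([k(s,355,200),k(s,140,265)])])
cv2.imwrite("pics/m.png",m)
C=cal("top")
for p in([0,0,0],[.4,0,0],[.4,.2,0],[.4,-.2,0],[.6,0,0]): print(p,proj(C,p))
E
```

```text
[0, 0, 0] [349.10715975 442.22515842]
[0.4, 0, 0] [348.35481798 279.13467233]
[0.4, 0.2, 0] [269.0743424  279.01077628]
[0.4, -0.2, 0] [426.7272567  279.05775733]
[0.6, 0, 0] [347.78540466 201.41650264]
```

View pics/m.png

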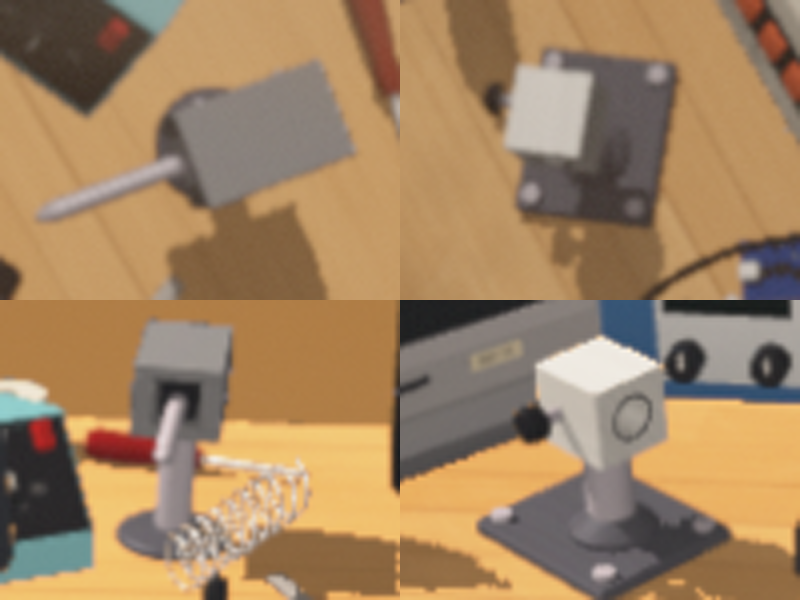

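The crops show the rack block with the bar's nose at crop pixel (43,214), the four corners of the stand boss, the foot, and the near mouth of the eye at (633,418).

```bash
python3 - <<'E'
from h import *
T=cal("top");S=cal("scene")
def pts(C,L,ox,oy,z): return np.array([at_z(C,(ox+(x+.5)/4-.5,oy+(y+.5)/4-.5),z) for x,y in L])
def info(n,P):
    print(n,"ctr",P.mean(0).round(4),"edges",[round(np.linalg.norm(P[i]-P[(i+1)%len(P)]),4) for i in range(len(P))],"dirs",[round(np.degrees(np.arctan2(*(P[(i+1)%len(P)]-P[i])[1::-1])),1) for i in range(len(P))])
info("block",pts(T,[(178,107),(318,60),(355,155),(213,207)],355,235,.138))
b=pts(T,[(180,163),(43,214)],355,235,.110); info("bar",b); print(b)
info("boss",pts(T,[(117,65),(193,72),(180,158),(105,147)],145,150,.107))
info("foot",pts(T,[(145,48),(277,65),(252,227),(117,210)],145,150,.009))
# boss: edge dirs; mouth
print("mouth",pts(S,[(233,118)],140,265,.085))
info("boss scene",pts(S,[(136,65),(202,38),(266,72),(200,108)],140,265,.107))
print("nose tri",tri([(T,(355+43.5/4-.5,235+214.5/4-.5)),(S,(355+163/4-.5,200+(458-300)/4-.5))]))
for n,P,h in(("vise",(245,258),.1),("flux",(267,297),.105),("spool",(440,203),.042),("tape",(231,298),.019),("soldering black",(330,303),.02),("little",(297,341),.02),("teal",(380,226),.06)): print(n,at_z(T,P,h).round(3))
E
```

```text
block ctr [ 0.4209 -0.1521  0.138 ] edges [np.float64(0.0843), np.float64(0.0568), np.float64(0.0859), np.float64(0.0586)] dirs [np.float64(-71.7), np.float64(-160.0), np.float64(109.5), np.float64(18.4)]
bar ctr [ 0.3904 -0.0692  0.11  ] edges [np.float64(0.0841), np.float64(0.0841)] dirs [np.float64(110.1), np.float64(-69.9)]
[[ 0.40490648 -0.10870084  0.11      ]
 [ 0.37599147 -0.02968961  0.11      ]]
boss ctr [0.6343 0.3991 0.107 ] edges [np.float64(0.0458), np.float64(0.0523), np.float64(0.0453), np.float64(0.05)] dirs [np.float64(-95.5), np.float64(174.0), np.float64(81.5), np.float64(-5.4)]
foot ctr [0.6431 0.3966 0.009 ] edges [np.float64(0.0875), np.float64(0.1075), np.float64(0.0883), np.float64(0.1082)] dirs [np.float64(-97.6), np.float64(173.4), np.float64(82.8), np.float64(-7.0)]
mouth [[0.60717034 0.40408537 0.085     ]]
boss scene ctr [0.6267 0.4048 0.107 ] edges [np.float64(0.0427), np.float64(0.0559), np.float64(0.0477), np.float64(0.0627)] dirs [np.float64(-98.3), np.float64(169.7), np.float64(89.6), np.float64(-14.2)]
nose tri (array([ 0.37559392, -0.02985533,  0.11019177]), [array([0.1, 0.2]), array([-0.2, -0. ])])
vise [0.445 0.246 0.1  ]
flux [0.356 0.194 0.105]
spool [ 0.589 -0.228  0.042]
tape [0.352 0.292 0.019]
soldering black [0.341 0.047 0.02 ]
little [0.248 0.128 0.02 ]
teal [ 0.527 -0.073  0.06 ]
```

```bash
python3 - <<'E'
from h import *
T=cal("top");S=cal("scene")
for n,P,h in(("tray",[(318,278),(360,300),(345,328),(303,303)],.015),("teal",[(345,245),(377,262)],.0),("scope",[(285,240)],0),("vise right",[(270,268)],.03),("flux base",[(270,300)],.05)):
  print(n,[at_z(T,p,h)[:2].round(3).tolist() for p in P])
for z in(0,.05,.1): print("coil",proj(S,[.31,0,z]).round(), at_z(S,(425,242),z).round(3), at_z(T,(350,318),z).round(3))
d=np.array([-.334,.943,0]); d/=np.linalg.norm(d); y=np.degrees(np.arctan2(d[1],d[0])); print(y)
n=np.array([.3755,-.03,.11]); g=n-.06*d
e=np.array([.633,.400,.085]); a=np.radians(-6.8); ex=np.array([np.cos(a),np.sin(a),0])
sh=np.array([.433,.096,.012])
for Y in(y,y-180):
  F=-6.8+(Y-y)
  for nm,p,o in(("pick",g+[0,0,.064],Y),("picked hi",g+[0,0,.15],Y),("draw",g+.09*d+[0,0,.064],Y),("draw95",g+.095*d+[0,0,.064],Y),("drawhi",g+.095*d+[0,0,.14],Y),("lay hi",sh+.04*d+[0,0,.2],Y),("lay",sh+.04*d+[0,0,.064],Y),("re",sh-.035*d+[0,0,.064],Y),("re hi",sh-.035*d+[0,0,.25],Y),("car",[.42,.2,.32],F),("pre",e-ex*.19+[0,0,.064],F),("fin",e-ex*.06+[0,0,.064],F)):
    q=robot.ik(p,[180,0,o]); print(nm,np.round(p,3),round(o,1),None if q is None else np.round(q,0))
E
```

```text
tray [[0.402, 0.077], [0.348, -0.027], [0.279, 0.01], [0.341, 0.114]]
teal [[0.487, 0.008], [0.443, -0.073]]
scope [[0.499, 0.161]]
vise right [[0.426, 0.195]]
flux base [[0.348, 0.192]]
coil [411. 292.] [ 0.404 -0.301  0.   ] [ 0.303 -0.004  0.   ]
coil [413. 273.] [ 0.36  -0.189  0.05 ] [0.306 0.001 0.05 ]
coil [415. 253.] [ 0.317 -0.076  0.1  ] [0.308 0.005 0.1  ]
109.50357323241907
pick [ 0.396 -0.087  0.174] 109.5 [-31. -30. -39.  81.   0.  39.]
picked hi [ 0.396 -0.087  0.26 ] 109.5 [-31. -30. -30.  89.   0.  39.]
draw [ 0.365 -0.002  0.174] 109.5 [-21. -39. -45.  84.   0.  49.]
draw95 [0.364 0.003 0.174] 109.5 [-20. -39. -45.  84.   0.  50.]
drawhi [0.364 0.003 0.25 ] 109.5 [-20. -38. -37.  91.   0.  50.]
lay hi [0.42  0.134 0.212] 109.5 [  1. -23. -30.  83.   0.  71.]
lay [0.42  0.134 0.076] 109.5 [  1. -18. -41.  67.   0.  71.]
re [0.445 0.063 0.076] 109.5 [ -9. -16. -39.  67.   0.  62.]
re hi [0.445 0.063 0.262] 109.5 [ -9. -21. -24.  87.   0.  62.]
car [0.42 0.2  0.32] -6.8 [   9.  -17.  -15.   93.    0. -164.]
pre [0.444 0.422 0.149] -6.8 [  31.   10.   -6.   74.    0. -1
[... 184 characters left out ...]
 -31.  -30.  -30.   89.    0. -141.]
draw [ 0.365 -0.002  0.174] -70.5 [ -21.  -39.  -45.   84.    0. -131.]
draw95 [0.364 0.003 0.174] -70.5 [ -20.  -39.  -45.   84.    0. -130.]
drawhi [0.364 0.003 0.25 ] -70.5 [ -20.  -38.  -37.   91.    0. -130.]
lay hi [0.42  0.134 0.212] -70.5 [   1.  -23.  -30.   83.    0. -109.]
lay [0.42  0.134 0.076] -70.5 [   1.  -18.  -41.   67.    0. -109.]
re [0.445 0.063 0.076] -70.5 [  -9.  -16.  -39.   67.    0. -118.]
re hi [0.445 0.063 0.262] -70.5 [  -9.  -21.  -24.   87.    0. -118.]
car [0.42 0.2  0.32] -186.8 [  9. -17. -15.  93.   0.  16.]
pre [0.444 0.422 0.149] -186.8 [31. 10. -6. 74.  0. 38.]
fin [0.573 0.407 0.149] -186.8 [25. 25. 12. 77.  0. 32.]
```

```bash
python3 - <<'E'
from h import *
robot.move_pose([.40,.2,.36],[180,0,-150])
robot.set_gripper(.045)
robot.move_pose([.396,-.087,.25],[180,0,-70.5])
C=cal("wrist"); im=robot.grab_frame("wrist"); cv2.imwrite("pics/w1.png",im)
np.savez("w1.npz",cx=C[0]["cx"])
import pickle; pickle.dump(C,open("w1.pkl","wb"))
o=robot.observe(); print(o["time"],o["tool_pos"],o["tcp_rot"],-C[2].T@C[3])
d=np.array([-.334,.943,0]);n=np.array([.3755,-.03,.11])
for k in(0,.06,.09): print(proj(C,n-k*d))
E
```

```text
3.95 [ 0.39615962 -0.08673705  0.2502264 ] [-1.79984564e+02 -1.29329574e-02 -7.04963278e+01] [ 0.42078137 -0.15520745  0.3205639 ]
[322.08078668 356.25995316]
[322.11176677 260.56277279]
[322.12773178 206.9415775 ]
```

View pics/w1.png

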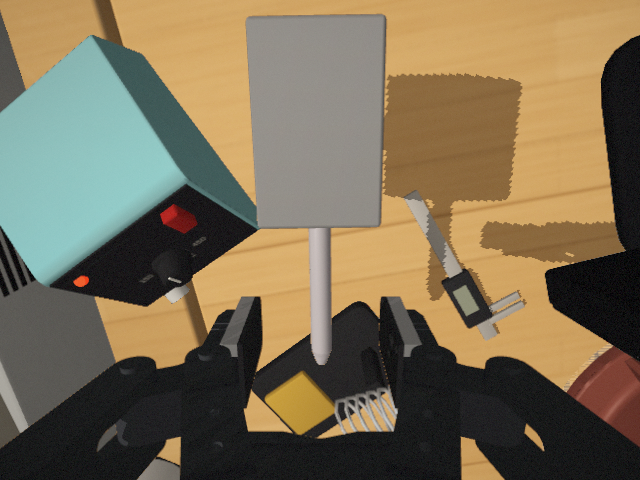

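The wrist view shows the bar leaving the block at (319.5,228), with its nose at (321,361). The teal box's front bottom corner is at (258,228) and its top corner at (188,183).

```bash
python3 - <<'E'
from h import *
import pickle; C=pickle.load(open("w1.pkl","rb"))
a=at_z(C,(319.5,232),.11);b=at_z(C,(321,362),.11);d=b-a;print(a,b,np.linalg.norm(d),np.degrees(np.arctan2(d[1],d[0])))
bl=np.array([at_z(C,p,.138) for p in((247,16),(385,14),(381,227),(257,228))]);print(bl, bl.mean(0)); v=(bl[2]+bl[3]-bl[0]-bl[1]);print(np.degrees(np.arctan2(v[1],v[0])))
B=at_z(C,(258,228),0);print("teal",B,[(z,proj(C,B+[0,0,z]).round()) for z in(.05,.08,.1,.12)])
for z in (.04,.06,.08,.1): print("coil",z,at_z(C,(340,402),z).round(3),at_z(C,(390,392),z).round(3))
E
```

```text
[ 0.40230564 -0.10145217  0.11      ] [ 0.37480321 -0.02610733  0.11      ] 0.0802074071717601 110.05313407073976
[[ 0.46268482 -0.18442824  0.138     ]
 [ 0.41015083 -0.20373552  0.138     ]
 [ 0.37855941 -0.12041242  0.138     ]
 [ 0.43287309 -0.10072259  0.138     ]] [ 0.42106704 -0.15232469  0.138     ]
110.18444828684267
teal [ 0.44124088 -0.0598101   0.        ] [(0.05, array([247., 246.])), (0.08, array([239., 260.])), (0.1, array([233., 271.])), (0.12, array([225., 284.]))]
coil 0.04 [0.332 0.047 0.04 ] [0.297 0.025 0.04 ]
coil 0.06 [0.339 0.033 0.06 ] [0.306 0.012 0.06 ]
coil 0.08 [0.345 0.018 0.08 ] [ 0.315 -0.001  0.08 ]
coil 0.1 [0.351 0.004 0.1  ] [ 0.324 -0.014  0.1  ]
```

```bash
cat >> h.py <<'E'
A=110.1; d=np.array([np.cos(np.radians(A)),np.sin(np.radians(A)),0]); YW=A-180
def st(m=""):
    o=robot.observe(); print(m,round(o["time"],2),np.round(o["tool_pos"],4),np.round(o["ft_force"],1),"w",round(o["gripper_width"],4),"gf",round(o["gripper_force"],1))
E
python3 - <<'E'
from h import *
c=np.array([.4210,-.1522,.110]); g=c+d*(.035+.034)
robot.set_gripper(.034)
robot.move_pose(g+[0,0,.14],[180,0,YW])
print(robot.line_to(g+[0,0,.064],vel=.1,guard=8)); st("down")
robot.set_gripper(0.0); st("grip")
p=robot.observe()["tool_pos"]
robot.line_to(np.array(p)+.1*d,vel=.1); st("out")
robot.line_to(np.array(p)+.1*d+[0,0,.09],vel=.15); st("up")
cv2.imwrite("pics/w2.png",robot.grab_frame("wrist"))
E
```

```text
False
down 5.38 [ 0.3975 -0.0876  0.1746] [0.7 0.4 0.1] w 0.034 gf 0.0
grip 5.71 [ 0.3976 -0.0876  0.1746] [-0.2  0.7  1.3] w 0.0093 gf 58.6
out 6.86 [0.3633 0.0061 0.1745] [ 0.   0.8 -1.1] w 0.0094 gf 58.5
up 7.61 [0.363  0.0063 0.2638] [ 0.3  0.4 -1.7] w 0.0093 gf 58.5
```

View pics/w2.png

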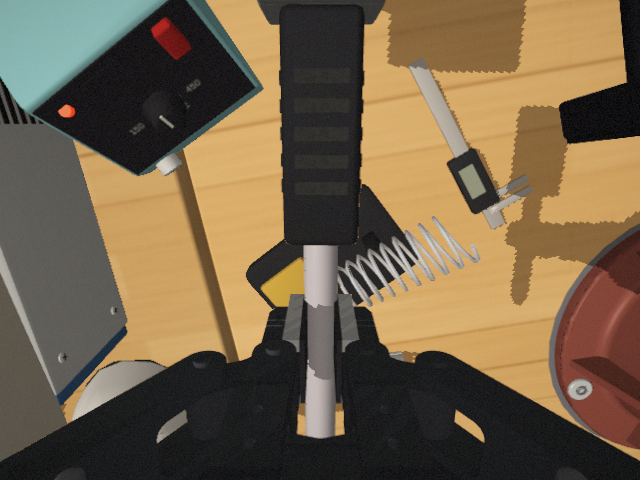

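```bash
python3 - <<'E'
from h import *
s=np.array([.435,.094,.012]); g=s+d*.034
robot.line_to(g+[0,0,.20],vel=.25)
robot.line_to(g+[0,0,.09],vel=.2); st()
print(robot.line_to(g+[0,0,.0635],vel=.03,guard=6)); st("down")
robot.set_gripper(.034); st("rel")
p=np.array(robot.observe()["tool_pos"])
robot.line_to(p+[0,0,.13],vel=.25)
h=s-d*.06
robot.line_to([h[0],h[1],p[2]+.13],vel=.25); st()
import pickle; C=cal("wrist"); pickle.dump(C,open("w3.pkl","wb")); cv2.imwrite("pics/w3.png",robot.grab_frame("wrist"))
print(proj(C,s+[0,0,.0]),proj(C,s+d*.1))
E
```

```text
9.08 [0.424  0.1255 0.1033] [ 0.1  1.4 -0.6] w 0.0094 gf 59.8
True
down 9.9 [0.423  0.1262 0.0761] [-1.1  0.5  6. ] w 0.0096 gf 60.8
rel 10.26 [0.4223 0.1261 0.0754] [ 1.1 -0.3 -0.1] w 0.0341 gf 0.0
 11.45 [0.4549 0.0373 0.2039] [ 0.3 -0.2 -0.4] w 0.034 gf 0.0
[318.91078548 314.86831526] [319.30199839 429.68104551]
```

View pics/w3.png

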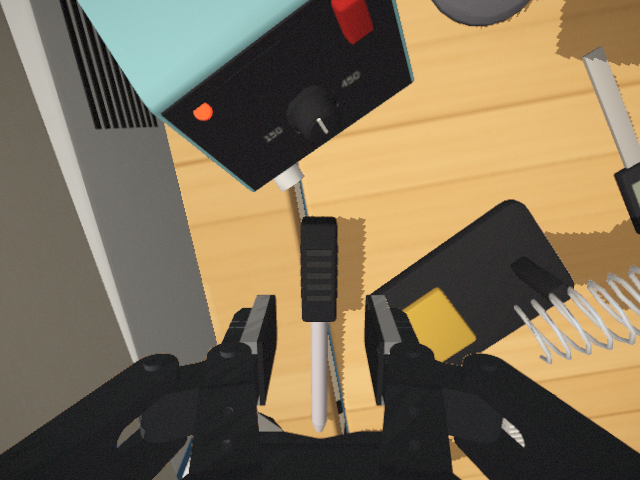

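The bar lies flat, with its shoulder at (319,321), nose at (319,430) and grip end at (319,217). That matches the predicted position, so I'll take it by the grip and carry it over.

```bash
cat >> h.py <<'E'
E0=np.array([.633,.400,.085]); EY=-6.8; ex=np.array([np.cos(np.radians(EY)),np.sin(np.radians(EY)),0])
E
python3 - <<'E'
from h import *
import pickle; W=pickle.load(open("w3.pkl","rb"))
s=at_z(W,(319,321.5),.022); e=at_z(W,(319,217),.024); n=at_z(W,(319.3,431),.012); v=n-e; print(s,e,n,np.linalg.norm(s-e),np.linalg.norm(n-e),np.degrees(np.arctan2(v[1],v[0])))
g=s-d*.035; g[2]=.012
robot.set_gripper(.042)
robot.line_to(g+[0,0,.12],vel=.25)
print(robot.line_to(g+[0,0,.064],vel=.08,guard=8)); st("down")
robot.set_gripper(0); st("grip")
p=np.array(robot.observe()["tool_pos"])
robot.line_to(p+[0,0,.25],vel=.25); st("up")
robot.move_pose([.42,.2,.35],[180,0,EY-180])
P=E0-ex*.2
robot.move_pose(P+[0,0,.20],[180,0,EY-180])
robot.line_to(P+[0,0,.064],vel=.15); st("pre")
for c in("wrist","top","scene"):
    pickle.dump(cal(c),open(f"p_{c}.pkl","wb")); cv2.imwrite(f"pics/p_{c}.png",robot.grab_frame(c))
W=cal("wrist"); print("mouth",proj(W,E0-ex*.025),"nose",proj(W,E0-ex*.065)); 
t=cv2.imread("pics/p_top.png"); sc=cv2.imread("pics/p_scene.png")
k=lambda im,x,y:cv2.resize(im[y:y+75,x:x+100],None,fx=4,fy=4,interpolation=cv2.INTER_CUBIC)
w=cv2.resize(cv2.imread("pics/p_wrist.png"),(400,300))
cv2.imwrite("pics/m2.png",np.vstack([np.hstack([k(t,145,150),k(t,145,210)]),np.hstack([k(sc,160,255),w])]))
E
```

```text
[0.43495509 0.09397022 0.022     ] [0.46035337 0.02392317 0.024     ] [0.40020235 0.189104   0.012     ] 0.07453630587434212 0.17620116932855406 110.00922356929146
False
down 13.06 [0.4473 0.0611 0.0764] [ 1.  -0.1 -0. ] w 0.042 gf 0.0
grip 13.36 [0.4476 0.061  0.0769] [-0.5  0.5  5.8] w 0.0228 gf 60.0
up 14.51 [0.4472 0.0611 0.3255] [ 0.2  0.3 -0.5] w 0.0225 gf 59.2
pre 18.52 [0.435  0.4239 0.1503] [ 0.5 -0.3 -0.8] w 0.0228 gf 59.1
mouth [320.36575138 634.75817712] nose [320.31167495 578.83370654]
```

View pics/m2.png

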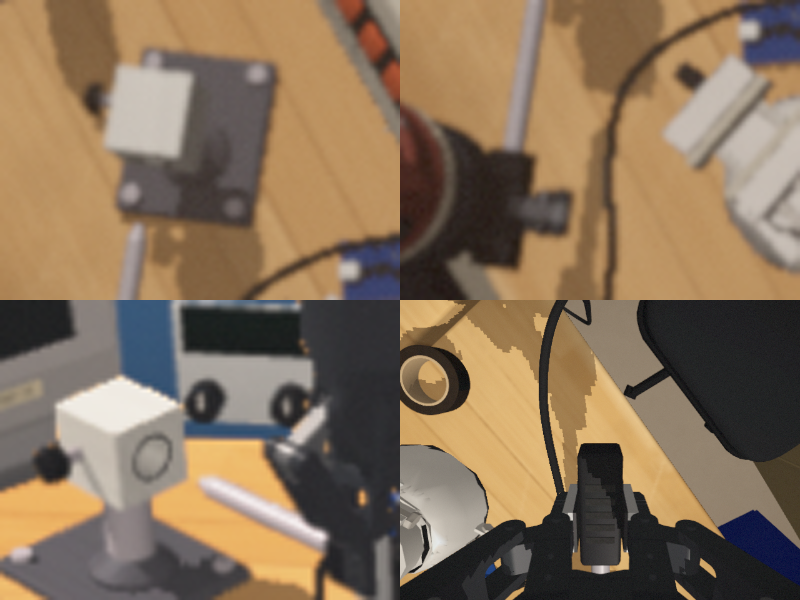

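View pics/p_wrist.png

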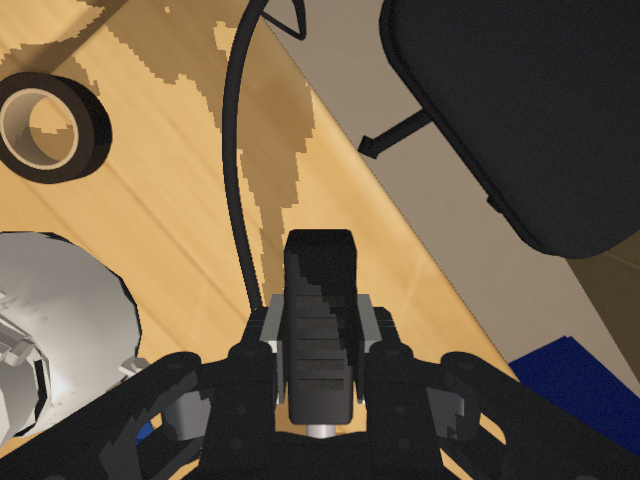

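In the top crop the nose is at (137,226). In the scene crop the nose is at (204,486) and the eye's mouth at (152,457). I'll triangulate the nose and compare it with the mouth.

```bash
python3 - <<'E'
from h import *
import pickle
T=pickle.load(open("p_top.pkl","rb"));S=pickle.load(open("p_scene.pkl","rb"))
u=lambda x,y,ox,oy:(ox+(x+.5)/4-.5,oy+(y+.5)/4-.5)
nT=u(137,226,145,150); nS=u(203,486-300,160,255); m=u(152,157,160,255)
ey=np.array([-ex[1],ex[0],0]); O=E0-ex*.025
def rel(P): r=P-O; return np.round([r@ex,r@ey,r[2]],4)
N,r=tri([(T,nT),(S,nS)]); print("nose tri",N,rel(N),r,"top@.085",rel(at_z(T,nT,.085)), "pred",proj(T,O-ex*.04),nT,proj(S,O-ex*.04),nS)
# shank direction from scene & top
print("shank top", [rel(at_z(T,u(x,y,145,yo),.085)) for x,y,yo in((130,270,150),(136,5,210),(114,140,210))])
# mouth: intersect scene ray with boss face plane through O normal ex
for C,uv in((S,m),):
    o,dd=ray(C,uv); P=o+dd*((O-o)@ex)/(dd@ex); print("mouth on face",rel(P))
# boss top in both cams
bT=np.array([at_z(T,u(x,y,145,150),.107) for x,y in((117,65),(193,72),(180,158),(105,147))])
bS=np.array([at_z(S,u(x,y-300,160,255),.107) for x,y in((57,405),(121,377),(186,410),(120,445))])
for b in(bT,bS): print([rel(p).tolist() for p in b],rel(b.mean(0)))
E
```

```text
nose tri [0.56896188 0.40962457 0.08343577] [-0.0397  0.002  -0.0016] [array([0.2, 0.3]), array([-0.4, -0.1])] top@.085 [-0.0393  0.0021 -0.    ] pred [179.68845387 206.51581649] (178.875, 206.125) [210.72898069 299.99593878] (210.375, 301.125)
shank top [array([-0.0661,  0.002 , -0.    ]), array([-0.0507,  0.0008, -0.    ]), array([-0.1322,  0.0009, -0.    ])]
mouth on face [0.     0.0007 0.0001]
[[0.0515, 0.0227, 0.022], [0.0525, -0.0231, 0.022], [0.0002, -0.0238, 0.022], [0.0015, 0.0214, 0.022]] [ 0.0264 -0.0007  0.022 ]
[[0.0478, 0.0222, 0.022], [0.0485, -0.0206, 0.022], [-0.0069, -0.0183, 0.022], [-0.0114, 0.0285, 0.022]] [0.0195 0.003  0.022 ]
```

The nose is within 2 mm of the hole axis, so I'll apply a small correction and insert under guard.

```bash
python3 - <<'E'
from h import *
ey=np.array([-ex[1],ex[0],0])
off=-.001*ey+[0,0,.065]
robot.line_to(E0-ex*.198+off,vel=.05)
print(robot.line_to(E0-ex*.14+off,vel=.05,guard=8)); st("entered")
o=robot.observe(); r=np.array(o["tool_pos"])-E0; print(r@ex,r@ey,o["torque"])
if abs(r@ex+.14)<.004:
    print(robot.line_to(E0-ex*.055+off,vel=.04,guard=12)); st("push")
    r=np.array(robot.observe()["tool_pos"])-E0; print(r@ex,r@ey)
E
```

```text
False
entered 20.23 [0.4936 0.4157 0.15  ] [-0.7 -0.3 -0.4] w 0.0227 gf 59.1
-0.14029313975962993 -0.0009515472048243832 [-0.0034897   0.05365107  0.00838228]
True
push 22.07 [0.5735 0.4059 0.149 ] [ 0.4  0.  -1. ] w 0.0227 gf 59.1
-0.0597522192381455 -0.0011510575282199752
```

```bash
python3 - <<'E'
from h import *
p=np.array(robot.observe()["tool_pos"])
print(robot.line_to(p+ex*.004,vel=.02,guard=20)); st("push2")
r=np.array(robot.observe()["tool_pos"])-E0; print(r@ex)
s=robot.grab_frame("scene"); t=robot.grab_frame("top")
k=lambda im,x,y:cv2.resize(im[y:y+75,x:x+100],None,fx=4,fy=4,interpolation=cv2.INTER_CUBIC)
cv2.imwrite("pics/m3.png",np.hstack([k(s,150,250),k(t,140,150)]))
E
```

```text
True
push2 22.32 [0.5742 0.4059 0.1485] [-1.7 -0.5  4.3] w 0.023 gf 59.8
-0.05909327445731137
```

View pics/m3.png

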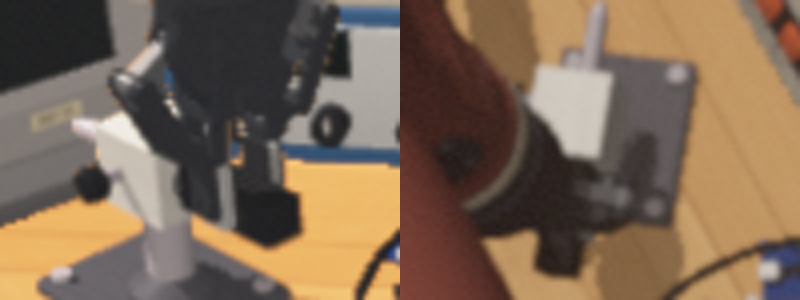

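The grip is up against the boss, and the nose sticks out behind at (80,127) in the scene crop and (597,8) in the top crop. Next I release and back off.

```bash
python3 - <<'E'
from h import *
robot.set_gripper(.05); st("rel")
p=np.array(robot.observe()["tool_pos"])
robot.line_to(p+[0,0,.12],vel=.15)
robot.move_pose([.40,.28,.36],[180,0,EY-180]); robot.pause(.5); st()
s=robot.grab_frame("scene"); t=robot.grab_frame("top")
k=lambda im,x,y:cv2.resize(im[y:y+75,x:x+100],None,fx=4,fy=4,interpolation=cv2.INTER_CUBIC)
m=np.hstack([k(s,150,250),k(t,140,150)]); h=np.hstack([cv2.resize(s,(400,300)),cv2.resize(t,(400,300))])
cv2.imwrite("pics/m4.png",np.vstack([m,h]))
E
```

```text
rel 22.79 [0.5737 0.4055 0.1471] [ 0.   0.1 -0.3] w 0.0499 gf 0.0
 25.17 [0.4001 0.2801 0.3598] [ 0.2 -0.2  0.2] w 0.0503 gf 0.0
```

View pics/m4.png

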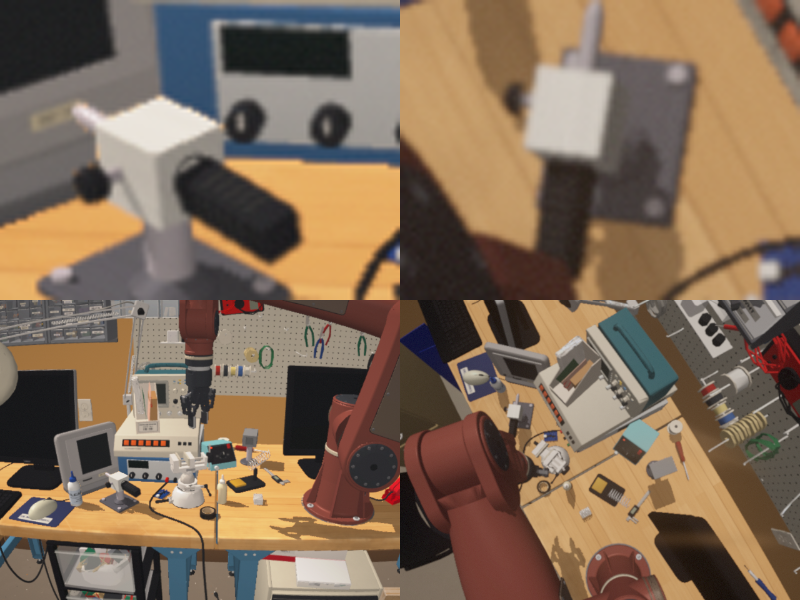

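The bar is home in the eye: the grip touches the boss at (180,185), the nose is out behind, and the bystanders haven't moved.

```bash
python3 -c "
from plant import robot
print(robot.job_done())"
```

```text
the job is handed in; nothing more can be done
None
```

The support bar is fitted in the stand's eye with its grip against the boss, released with the arm clear, and the job was handed in at about 25 s; no verdict was returned.

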